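Lever open the crock

TASK

Push the grey spray arm out from under the red pad of the crock's lever by sliding it along the worktop, then press the red pad all the way down to its stop, so that the lever raises the crock's heavy lid. Finish while still holding the pad fully down with the lid raised. Grasp or lift nothing, do not touch the lid itself, and leave the bowls, filter disc, brush, mug and bottle where they stand.

Things in the scene. Friction and masses are not known exactly. Their poses are not given: they have to be found in the camera images.
- lever_pivot (a point): the lever's pivot axis, between two upright steel cheeks (tops 100 mm above the table) on the wooden stand; fixed to the stand, 85 mm above the table. Its x axis is level and points along the lever from the long end towards the crock; z is up. The crock's centre is 167 mm from here along +x
- lever_pad (a point): middle of the top of the red pad on the lever's long end, 166 mm from the pivot axis. Pad 75 mm long (along the lever), 46 mm wide, over a 10 mm thick steel bar; its outer end is the lever's end, 200 mm from the pivot. At rest the long end slopes up and this point is about 139 mm above the table; pressed to its stop about 39 mm, the lever's end then about 10 mm clear of the table
- lever (a joint): lever angle: 0 at rest, growing as the long end is pressed down; stop at 0.61 rad. The short end (90 mm) bears from below on a steel lug at the lid's front, so pressing raises the lid, which falls shut when the lever is let go. About 2 to 4 N on the pad is enough until the stop. Negative: long end pulled up off its rest (wrong)
- lid (a joint): angle of the heavy white ceramic lid (about 0.8 kg) of the crock, hinged at the rim farthest from the lever: 0 shut, about 0.34 rad with the lever fully pressed
- lid_knob (a point): top of the wooden knob in the middle of the lid, 143 mm above the table when shut; the lid is 132 mm across, the crock 120 mm across and 100 mm high to its rim. Not to be touched
- spray_arm: detached dishwasher spray arm, grey plastic, 300 mm long, 0.25 kg, lying loose across the lever's line with one end under the red pad. Origin: under the middle of its round hub (60 mm across, 42 mm tall, black button to 48 mm). x along its length, z up. Wings 48 mm wide, 30 mm tall (underside 4 mm off the table), the last 30 mm at each end 38 mm tall
- spray_end (a point): middle of the thick end block of the spray arm that lies under the lever's pad, 135 mm from the hub's centre along the spray arm's -x, 19 mm above the table
- bowl_big: the larger clear glass bowl, 170 mm across, 70 mm tall; origin under its centre; stands aside, to be left alone
- bowl_small: the smaller greenish glass bowl nested in the larger, 136 mm across, rim about 80 mm above the table; leave alone
- filter_disc: round stainless fine filter disc, 110 mm across, 8 mm thick with a small grey boss to 20 mm, lying flat; leave alone
- brush: bamboo scrubbing brush lying bristles down, about 225 mm long, 42 mm tall; origin under its middle; leave alone
- mug: blue mug, 80 mm across, 92 mm tall; leave alone
- soap: green soap bottle, 64 mm across, 190 mm tall; leave alone

How it is judged:
By the outcome, as a careful person would: the job done as asked, in the order asked, and still so for the second after the job is handed in, while the arm keeps its last pose, push and grip.
It also fails if it takes over 40 s, if anything falls off the work surface, if the arm or the gripper's body presses on something with over 40 N, if the wrist force passes 120 N, or if a joint passes its speed limit or range.

ROBOT

A 6-joint arm with a two-finger parallel gripper is mounted at the origin on the work surface. World frame = base frame: x ahead of the robot, y to its left, z up, the work surface at z = 0. Lengths are in m, angles in degrees, forces in N, time in s.
With the tool pointing down it reaches from about 0.275 to 0.75 m from the base axis. Payload 10.2 kg.
Tool frame: the origin (TCP) lies at the centre of the arm's flange, where the gripper is bolted on; the fingertips stand 166 mm ahead of it and the grasp point (between the pads) lies 147 mm ahead of it (manip.hold_point_z is the distance from the TCP to the grasp point, in m); z points along the fingers, y is the line along which they close (so a half turn about z gives the same grasp; the last joint's range is limited). The gripper opens to 88 mm and grips with 3 to 60 N. Pads are 18 mm wide; open, the fingers measure 123 mm over their backs; the gripper's body (75 mm by 187 mm) begins 45 mm behind the grasp point.
Start: joints at [55.268, 17.928, 85.812, -0, 76.261, -12.8], TCP at [0.196, 0.487, 0.405] pointing down, gripper open.
Joint ranges: [-168.41, 168.41], [-55.51, 124.54], [10.69, 146.95], [-70.63, 250.63], [1, 178], [-165.06, 165.06]. Speed limits (degrees/s): [136.94, 136.94, 172.46, 180, 180, 180].

INTERFACE

Orientations are given as [roll, pitch, yaw] about the fixed x, y, z axes, in that order (R = Rz(yaw) Ry(pitch) Rx(roll)).
In Python, from plant import manip gives the robot as it stands.
- The arm moves only by the shell command python3 -m creep 'ROWS' [FORCE]. ROWS is JSON, a list of rows, each a list of 3 entries, a list of its own where there are three numbers: the shift along the world's x, y, z in m, then the turn, a rotation vector about the world's x, y, z in rad, then the gripper command: -1 is fully open, 1 is shut, values between are in proportion. In form: [[[dx, dy, dz], [rx, ry, rz], grip], ...]. A call has 1 to 12 rows; each row shifts and turns the commanded pose from where the row before left it; what a row does not reach is not made up. A row lasts 1/12 s, in which the tool goes at most 41.7 mm and 7.16 degrees, less where a joint would pass 70% of its speed; a pose out of reach is approached as far as the arm can. A call with a gripper value outside its range is refused whole. The fingers move at their own pace and stop on an object; FORCE is the grip in N (left out, the last holds). Time passes only in rows, so rows that do not move let the fingers close. It gives the time, the measured TCP pose, the force, the opening and the grip force at its end, in the units of the state.
- manip.get_state(): the state, without advancing time (a new reading comes with each control period).
- manip.grab_frame(name): name is "side" or "top"; returns the picture (400x640x3 uint8, red, green, blue); there is no depth.
- manip.camera_params(name): a dict with "mtx" (3x3 intrinsics, pixels), "extrinsics" (4x4, takes a point from world to camera coordinates). Camera axes: x right, y down, z forward; pixel columns grow to the right and rows downward; lengths in m; the calibration is good to about 2 mm. A picture is of the moment at which its call begins. camera_params takes no time and is no camera call.
- manip.finish_job(): hands the job in; it is judged then, once.
Trained networks look in the newest picture that a camera, given by its name, has taken for a name from the list of things; names that differ only in an ending like _2 or _b are one class to them, and where a whole thing is asked for, a point or a joint stands for the part that bears it (a point fixed in the world has none). Each returns a list of dicts, best first, with "score" (0 to 1); they miss things now and then, are a little off and sometimes report something else, mostly with a low value. They report only what shows in the picture. A call takes as long as a camera call.
- manip.spot_in(camera, label): "bbox" ([left, top, right, bottom] in pixels, round what is visible of it).
- manip.silhouettes(camera, label): "pixels" (400x640 bool, what is visible of it) and "bbox" ([left, top, right, bottom] in pixels, round what is visible of it).
The state is a dict: "time_s": time; "q": joint angles; "qvel": joint speeds; "joint_torque": joint torques, N m; "eef_pos": TCP position; "ee_rot": TCP orientation; "force": force on the tool from outside, world axes, zero at the start; "moment": the same for the moment, N m; "opening": finger opening in m; "finger_force": force on a finger pad.
Only numpy, scipy, OpenCV 4.12 (cv2) and the standard library are available. Lean on these libraries where they do the work, as an engineer would, in place of code of your own. Each camera call takes 0.05 s, during which the arm holds its last target. There are 200 camera calls.

## Working session

There is one attempt and no reset: what is moved stays moved. The work goes in short steps, Python scripts to look and compute and a shell command to move; the robot and the scene stay as the last step left them, time stands still between calls to the robot, and variables do not carry over. Pictures are saved under pics/ and viewed, at most 10 in all, crops included, and the job is handed in when it is done.

```bash
mkdir -p pics; cat > h.py <<'E'
import numpy as np, cv2
from plant import manip
def ray(cam,uv):
    p=manip.camera_params(cam);K=np.array(p["mtx"]);T=np.array(p["extrinsics"])
    d=T[:3,:3].T@np.linalg.inv(K)@np.array([uv[0],uv[1],1.]); c=-T[:3,:3].T@T[:3,3]
    return c,d
def atz(cam,uv,z):
    c,d=ray(cam,uv); return (c+d*(z-c[2])/d[2]).round(4)
def proj(cam,P):
    p=manip.camera_params(cam);K=np.array(p["mtx"]);T=np.array(p["extrinsics"])
    q=K@(T[:3,:3]@np.array(P)+T[:3,3]); return (q[:2]/q[2]).round(1)
def snap(cam,name):
    im=manip.grab_frame(cam); cv2.imwrite(f"pics/{name}.png",cv2.cvtColor(im,cv2.COLOR_RGB2BGR)); return im
E
python3 - <<'E'
from h import *
for c in("top","side"):
    snap(c,c+"0"); print(c,"cam at",ray(c,(320,200))[0].round(3))
    for l in("lever_pad","spray_arm","spray_end","lid_knob","lever","lid","lever_pivot","brush","mug","soap","filter_disc","bowl_big"):
        print(l,[(np.round(r["bbox"]).tolist(),round(r["score"],2)) for r in manip.spot_in(c,l)[:2]])
E
```

```text
top cam at [0.47  0.002 1.425]
lever_pad [([270.0, 226.0, 355.0, 250.0], 0.65)]
spray_arm [([328.0, 160.0, 354.0, 248.0], 0.67)]
spray_end [([328.0, 154.0, 355.0, 248.0], 0.58)]
lid_knob [([212.0, 222.0, 274.0, 265.0], 0.86)]
lever [([275.0, 224.0, 358.0, 247.0], 0.64)]
lid [([215.0, 229.0, 276.0, 265.0], 0.81), ([328.0, 157.0, 357.0, 247.0], 0.5)]
lever_pivot [([217.0, 219.0, 359.0, 268.0], 0.88)]
brush [([419.0, 229.0, 440.0, 298.0], 0.61), ([171.0, 237.0, 206.0, 259.0], 0.51)]
mug [([425.0, 159.0, 460.0, 187.0], 0.76), ([272.0, 227.0, 356.0, 244.0], 0.4)]
soap [([172.0, 238.0, 205.0, 258.0], 0.7)]
filter_disc [([261.0, 135.0, 293.0, 166.0], 0.91)]
bowl_big [([174.0, 153.0, 227.0, 204.0], 0.59)]
side cam at [-0.037 -0.809  1.39 ]
lever_pad [([251.0, 194.0, 324.0, 234.0], 0.56)]
spray_arm [([301.0, 196.0, 374.0, 262.0], 0.76)]
spray_end [([304.0, 193.0, 371.0, 262.0], 0.62), ([198.0, 128.0, 224.0, 171.0], 0.58)]
lid_knob [([218.0, 157.0, 260.0, 199.0], 0.71), ([318.0, 300.0, 392.0, 347.0], 0.71)]
lever [([258.0, 196.0, 320.0, 234.0], 0.79)]
lid [([257.0, 198.0, 324.0, 233.0], 0.59), ([219.0, 161.0, 263.0, 200.0], 0.58)]
lever_pivot [([211.0, 156.0, 321.0, 243.0], 0.71), ([251.0, 196.0, 324.0, 232.0], 0.52)]
brush [([318.0, 302.0, 392.0, 347.0], 0.62)]
mug [([301.0, 196.0, 371.0, 262.0], 0.64), ([415.0, 254.0, 456.0, 293.0], 0.56)]
soap [([198.0, 127.0, 224.0, 168.0], 0.68)]
filter_disc [([317.0, 153.0, 350.0, 173.0], 0.67), ([252.0, 197.0, 323.0, 234.0], 0.26)]
bowl_big [([242.0, 118.0, 290.0, 150.0], 0.8)]
```

View pics/top0.png

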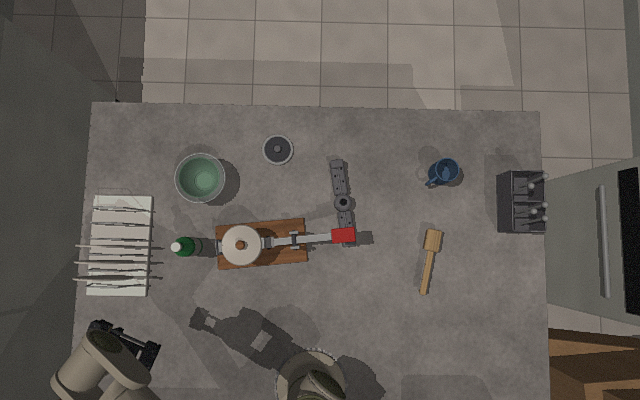

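View pics/side0.png

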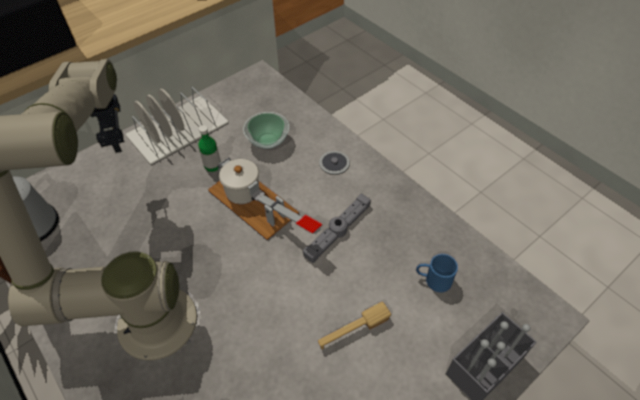

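The top view has +x up and +y left. The lever runs from the crock at (240,244) to the pad at (343,235). The spray arm runs from (337,160) to (348,240), with its hub at (343,202). The region on its right is clear up to the brush (430,260) and mug (443,172), so I'll push towards -y with the open fingers straddling the hub.

```bash
python3 - <<'E'
from h import *
im=cv2.imread("pics/top0.png")
b,g,r=[im[...,i].astype(int) for i in range(3)]
m=((r>120)&(g<60)&(b<60)).astype(np.uint8); m[:, :300]=0; m[:,380:]=0
ys,xs=np.nonzero(m); print("pad px",xs.min(),xs.max(),ys.min(),ys.max(),xs.mean(),ys.mean())
pad=atz("top",(xs.mean(),ys.mean()),.137); print("pad",pad)
S=[s for s in manip.silhouettes("top","spray_arm")][:1][0]["pixels"]
v,u=np.nonzero(S); P=np.array([atz("top",(a,c),.03)[:2] for a,c in zip(u,v)])
c=P.mean(0); w,V=np.linalg.eigh(np.cov((P-c).T)); d=V[:,1]*np.sign(V[0,1]); t=(P-c)@d
print("arm far end",c+d*t.max(),"near",c+d*t.min(),"dir deg",np.degrees(np.arctan2(d[1],d[0])))
print("hub",atz("top",(343,202),.045))
print("knob",atz("top",(240.5,243.5),.14),"pivot",atz("top",(294,240),.1))
print("brush",atz("top",(419,260),.03),"mug",atz("top",(427,185),.05))
big=cv2.resize(im[140:270,200:460],None,fx=3,fy=3,interpolation=cv2.INTER_CUBIC);cv2.imwrite("pics/z.png",big)
s=manip.get_state();print(s["eef_pos"],s["ee_rot"],s["time_s"],s["opening"])
E
```

```text
pad px 331 354 227 242 342.77358490566036 234.8238993710692
pad [ 0.4953 -0.0906  0.137 ]
arm far end [ 0.75569099 -0.06804962] near [ 0.45989764 -0.12025357] dir deg 10.008942045531224
hub [ 0.6072 -0.0965  0.045 ]
knob [0.4621 0.2257 0.14  ] pivot [0.4764 0.0625 0.1   ]
brush [ 0.4183 -0.3556  0.03  ] mug [ 0.6704 -0.3791  0.05  ]
[0.19610824 0.48699038 0.4047185 ] [-1.79998122e+02 -1.08537575e-03  1.58068081e+02] 1.35 0.08810163603297393
```

View pics/z.png

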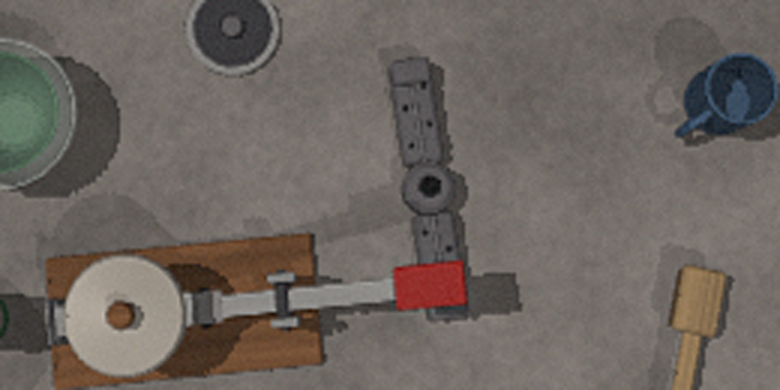

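The zoom shows the pad at (395-465, 262-308) covering the spray arm's near end, with only its tip showing at (447,315). The area to the right is free. The gripper body is wide, so I'll close the fingers and push on the hub's left side, keeping clear of the pad.

```bash
python3 -m creep '[[[0.019,-0.0262,0],[0,0,0.056],1],[[0.019,-0.0262,0],[0,0,0.056],1],[[0.019,-0.0262,0],[0,0,0.056],1],[[0.019,-0.0262,0],[0,0,0.056],1],[[0.019,-0.0262,0],[0,0,0.056],1],[[0.019,-0.0262,0],[0,0,0.056],1],[[0.019,-0.0262,0],[0,0,0.056],1],[[0.019,-0.0262,0],[0,0,0.056],1],[[0.019,-0.0262,0],[0,0,0.056],1],[[0.019,-0.0262,0],[0,0,0.056],1]]' 10
python3 -m creep '[[[0.019,-0.0262,0],[0,0,0],1],[[0.019,-0.0262,0],[0,0,0],1],[[0.019,-0.0262,0],[0,0,0],1],[[0.019,-0.0262,0],[0,0,0],1],[[0.019,-0.0262,0],[0,0,0],1],[[0.019,-0.0262,0],[0,0,0],1],[[0.019,-0.0262,0],[0,0,0],1],[[0.019,-0.0262,0],[0,0,0],1],[[0.019,-0.0262,0],[0,0,0],1],[[0.019,-0.0262,0],[0,0,0],1],[[0,0,0],[0,0,0],1],[[0,0,0],[0,0,0],1]]'
```

```text
time_s: 2.18
eef_pos: [0.3867, 0.2236, 0.4049]
ee_rot: [180.0, 0.0, -169.7]
force: [0.8, 1.0, 0.6]
opening: 0.0238
finger_force: 0.0
time_s: 3.18
eef_pos: [0.5765, -0.0381, 0.4041]
ee_rot: [180.0, -0.0, -170.0]
force: [-0.1, 0.0, 0.1]
opening: 0.0002
finger_force: 0.0
```

```bash
python3 -m creep '[[[0,0,-0.03],[0,0,0],1],[[0,0,-0.03],[0,0,0],1],[[0,0,-0.03],[0,0,0],1],[[0,0,-0.03],[0,0,0],1],[[0,0,0],[0,0,0],1]]'
python3 - <<'E'
from h import *
a=snap("top","t1");b=snap("side","s1")
o=np.hstack([cv2.resize(x,None,fx=2.5,fy=2.5) for x in (a[130:290,250:410],b[130:290,230:390])])[...,::-1]
cv2.imwrite("pics/c1.png",o)
E
```

```text
time_s: 3.6
eef_pos: [0.5746, -0.0357, 0.2798]
ee_rot: [179.8, -0.5, -169.8]
force: [-0.9, -0.5, -1.6]
opening: 0.0003
finger_force: 0.0
```

View pics/c1.png

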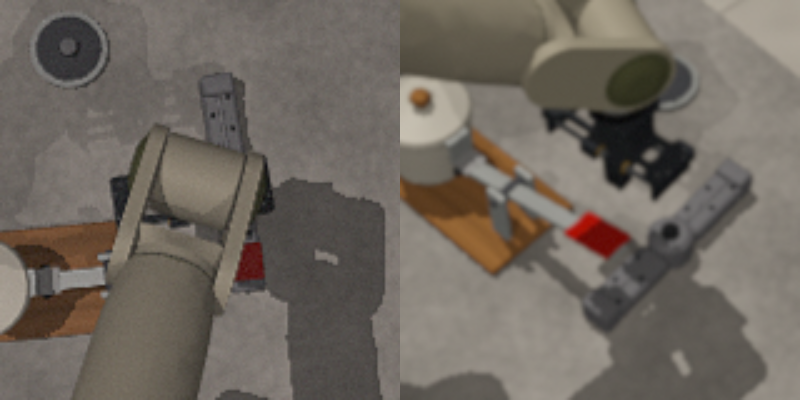

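The gripper (right panel, around (630,150)) is clear of the pad (600,235), and the fingers are on the crock side of the spray arm's hub (670,232). I'll go down and push.

```bash
python3 -m creep '[[[0,0,-0.03],[0,0,0],1],[[0,0,-0.03],[0,0,0],1],[[0,0,-0.025],[0,0,0],1],[[0,0,-0.015],[0,0,0],1],[[0,0,0],[0,0,0],1]]'
python3 -m creep '[[[0.001,-0.01,0],[0,0,0],1],[[0.002,-0.01,0],[0,0,0],1],[[0.002,-0.01,0],[0,0,0],1],[[0.002,-0.01,0],[0,0,0],1],[[0.002,-0.01,0],[0,0,0],1],[[0,0,0],[0,0,0],1]]'
python3 - <<'E'
from h import *
a=snap("top","t2");b=snap("side","s2")
o=np.hstack([cv2.resize(x,None,fx=2.5,fy=2.5) for x in (a[130:290,250:410],b[130:290,230:390])])[...,::-1]
cv2.imwrite("pics/c2.png",o)
E
```

```text
time_s: 4.12
eef_pos: [0.576, -0.0366, 0.1842]
ee_rot: [180.0, -0.1, -169.8]
force: [0.0, -0.2, -0.4]
opening: 0.0004
finger_force: 0.0
time_s: 4.62
eef_pos: [0.5855, -0.0893, 0.1853]
ee_rot: [-179.9, 0.1, -170.0]
force: [-0.1, 0.3, 0.0]
opening: 0.0005
finger_force: 0.0
```

View pics/c2.png

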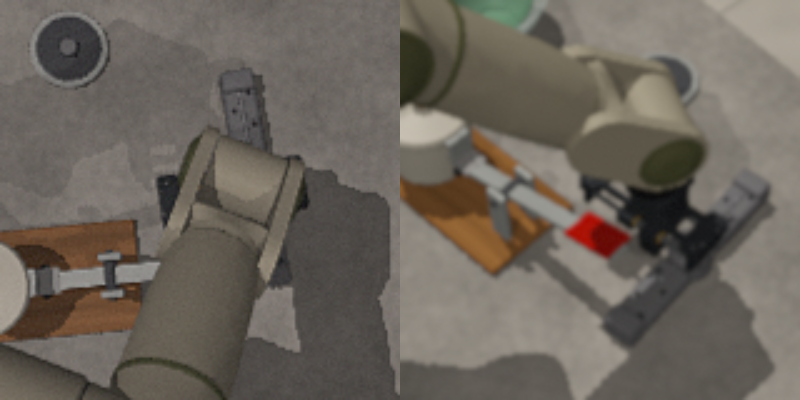

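The spray arm is sliding sideways cleanly, staying nearly parallel; its end is now at (640,310) in the right panel. Continuing the push.

```bash
python3 -m creep '[[[0.001,-0.009,0],[0,0,0],1],[[0.001,-0.009,0],[0,0,0],1],[[0.001,-0.009,0],[0,0,0],1],[[0.001,-0.009,0],[0,0,0],1],[[0.001,-0.009,0],[0,0,0],1],[[0.001,-0.009,0],[0,0,0],1],[[0.001,-0.009,0],[0,0,0],1],[[0.001,-0.009,0],[0,0,0],1],[[0.001,-0.009,0],[0,0,0],1],[[0,-0.005,0],[0,0,0],1],[[0,0,0],[0,0,0],1]]'
python3 -m creep '[[[0,0.01,0],[0,0,0],1],[[0,0.01,0],[0,0,0],1],[[0,0,0.03],[0,0,0],1],[[0,0,0.035],[0,0,0],1],[[0,0,0.035],[0,0,0],1],[[0,0,0.035],[0,0,0],1],[[0,0,0.035],[0,0,0],1],[[0.02,0,0],[0,0,0],1],[[0,0,0],[0,0,0],1]]'
python3 - <<'E'
from h import *
a=snap("top","t3");b=snap("side","s3")
o=np.hstack([cv2.resize(x,None,fx=2.5,fy=2.5) for x in (a[130:290,250:410],b[130:290,230:390])])[...,::-1]
cv2.imwrite("pics/c3.png",o)
E
```

```text
time_s: 5.63
eef_pos: [0.5941, -0.1742, 0.1847]
ee_rot: [-180.0, 0.0, -169.9]
force: [-0.3, -0.2, 0.2]
opening: 0.0005
finger_force: 0.0
time_s: 6.38
eef_pos: [0.6154, -0.1513, 0.357]
ee_rot: [-179.8, 0.3, -169.7]
force: [0.3, 0.5, -0.9]
opening: 0.0004
finger_force: 0.0
```

View pics/c3.png

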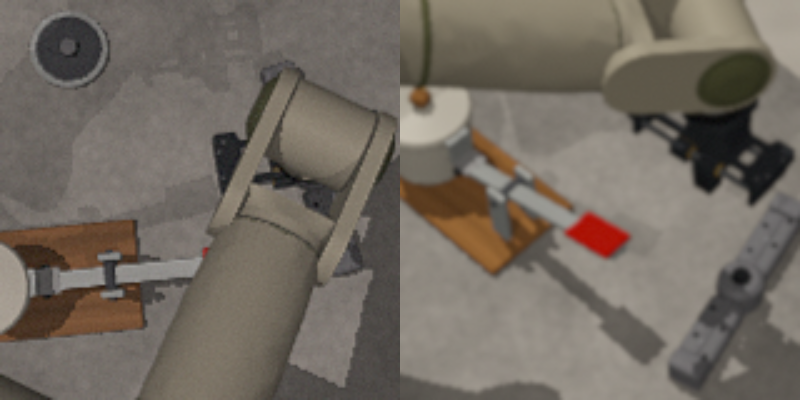

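The spray arm is well clear: its near end is at (690,375) in the right panel, far from the pad (598,235). Now I'll move above the pad.

```bash
python3 -c "
from h import *
print(atz('side',(309,224),.137))"
python3 -m creep '[[[-0.024,0.012,0],[0,0,0],1],[[-0.024,0.012,0],[0,0,0],1],[[-0.024,0.012,0],[0,0,0],1],[[-0.024,0.012,0],[0,0,0],1],[[-0.024,0.01,0],[0,0,0],1],[[0,0,0],[0,0,0],1],[[0,0,0],[0,0,0],1]]'
```

```text
[ 0.4942 -0.096   0.137 ]
time_s: 7.07
eef_pos: [0.4932, -0.0942, 0.3543]
ee_rot: [180.0, -0.1, -169.8]
force: [0.7, -1.2, -0.0]
opening: 0.0003
finger_force: 0.0
```

```bash
python3 -m creep '[[[0,0,-0.015],[0,0,0],1],[[0,0,-0.015],[0,0,0],1],[[0,0,-0.01],[0,0,0],1],[[0,0,-0.01],[0,0,0],1],[[0,0,-0.01],[0,0,0],1],[[0,0,-0.01],[0,0,0],1],[[0,0,0],[0,0,0],1]]'
python3 -m creep '[[[0,0,-0.01],[0,0,0],1],[[0,0,-0.01],[0,0,0],1],[[0,0,-0.01],[0,0,0],1],[[0,0,-0.01],[0,0,0],1],[[0,0,-0.01],[0,0,0],1],[[0,0,-0.008],[0,0,0],1],[[0,0,-0.005],[0,0,0],1],[[0,0,0],[0,0,0],1],[[0,0,0],[0,0,0],1]]'
```

```text
time_s: 7.65
eef_pos: [0.494, -0.095, 0.283]
ee_rot: [179.9, -0.1, -169.9]
force: [1.0, 0.8, 1.8]
opening: 0.0002
finger_force: 0.7
time_s: 8.4
eef_pos: [0.494, -0.095, 0.2214]
ee_rot: [180.0, -0.0, -169.8]
force: [0.4, -0.1, 0.3]
opening: 0.0007
finger_force: 0.2
```

```bash
python3 -m creep '[[[0,0,-0.004],[0,0,0],1],[[0,0,-0.004],[0,0,0],1],[[0,0,0],[0,0,0],1],[[0,0,0],[0,0,0],1]]'
python3 -c "
from h import *
a=snap('top','t4');b=snap('side','s4')
o=np.hstack([cv2.resize(x,None,fx=2.5,fy=2.5) for x in (a[150:310,190:350],b[130:290,200:360])])[...,::-1]
cv2.imwrite('pics/c4.png',o)"
```

```text
time_s: 8.73
eef_pos: [0.4941, -0.095, 0.2136]
ee_rot: [-180.0, 0.0, -169.8]
force: [0.1, -0.3, 0.6]
opening: 0.0007
finger_force: 0.2
```

View pics/c4.png

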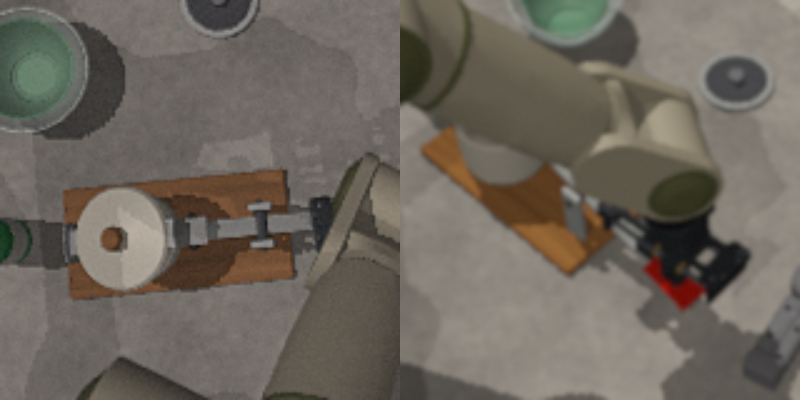

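The pad is going down under the fingertips (right panel (675,280)). The lid is tilting up: its knob has shifted to (112,238) and the crock's front wall shows. I'll press on to the stop, watching the force.

```bash
python3 -m creep '[[[0,0,-0.002],[0,0,0],1],[[0,0,-0.002],[0,0,0],1],[[0,0,0],[0,0,0],1],[[0,0,0],[0,0,0],1]]'
python3 -m creep '[[[0,0,-0.002],[0,0,0],1],[[0,0,0],[0,0,0],1],[[0,0,0],[0,0,0],1]]'
python3 -m creep '[[[0,0,-0.002],[0,0,0],1],[[0,0,0],[0,0,0],1],[[0,0,0],[0,0,0],1]]'
```

```text
time_s: 9.17
eef_pos: [0.4941, -0.095, 0.2096]
ee_rot: [-180.0, 0.0, -169.9]
force: [0.2, -0.4, 0.2]
opening: 0.0001
finger_force: 0.4
time_s: 9.42
eef_pos: [0.4942, -0.095, 0.2083]
ee_rot: [-180.0, 0.0, -169.8]
force: [-1.5, 0.4, 9.5]
opening: 0.0007
finger_force: 4.0
time_s: 9.67
eef_pos: [0.4943, -0.0949, 0.2077]
ee_rot: [-180.0, 0.1, -169.8]
force: [-6.4, 4.5, 25.7]
opening: -0.0
finger_force: 11.4
```

The stop is reached at fingertip height 42 mm, as expected from the geometry. I'll ease off to a moderate push and check once more.

```bash
python3 -m creep '[[[0,0,0.001],[0,0,0],1],[[0,0,0],[0,0,0],1],[[0,0,0],[0,0,0],1],[[0,0,0],[0,0,0],1]]'
python3 -c "
from h import *
b=snap('side','s5');a=snap('top','t5')
cv2.imwrite('pics/c5.png',np.hstack([cv2.resize(x,None,fx=2,fy=2) for x in (a[130:330,180:380],b[110:310,190:390])])[...,::-1])"
```

```text
time_s: 10.0
eef_pos: [0.4943, -0.0949, 0.208]
ee_rot: [-180.0, 0.1, -169.8]
force: [-5.1, 3.2, 17.1]
opening: 0.0007
finger_force: 7.5
```

View pics/c5.png

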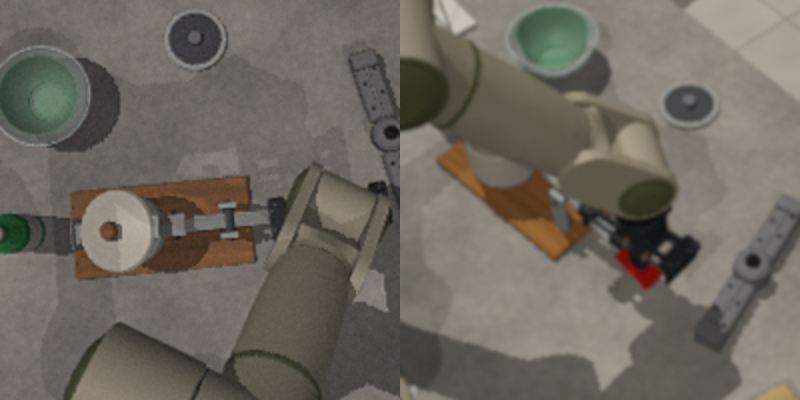

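The pad is held at its stop ((640,268) in the right panel) with a steady 17 N. The lid is raised (knob at (108,230)), the spray arm is clear at (750,265), and the bowls and filter disc haven't moved.

```bash
python3 -c "
from plant import manip
print(manip.finish_job())"
```

```text
the job is handed in; nothing more can be done
None
```

I slid the spray arm out from under the pad and handed the job in at about 10 s, with the red pad held at its stop (about 17 N) and the lid raised; no verdict came back.

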